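# Screw home a lens retaining ring with a pin spanner

### The arm

A 6-joint arm with a two-finger parallel gripper is mounted at the origin on a cart in front of the work surface, level with it; the furniture and walls round the work are solid. World frame = base frame: x ahead of the robot, y to its left, z up, the work surface at z = 0. Lengths are in m, angles in degrees, forces in N, time in s.
With the tool pointing down it reaches from about 0.325 to 0.775 m from the base axis. Payload 5.5 kg.
Tool frame: the origin (TCP) lies midway between the tips of the shut fingers; the grasp point (between the pads) lies 19 mm behind it; z points along the fingers, x is the direction in which the jaws open and shut, and the axes are right-handed (so a half turn about z gives the same grasp; the last joint's range is limited). The gripper opens to 85 mm and grips with 20 to 120 N. Pads are 22 mm wide; open, the fingers measure 114 mm over their backs; the gripper's body (76 mm by 85 mm) begins 54 mm behind the grasp point. The pads swing forward as they close: fully open they stand 13 mm farther back than shut.
Start: joints at [72.783, 5.22, 70.514, -0, 104.267, -3.249], TCP at [0.145, 0.582, 0.231] pointing down, gripper open.
Joint ranges: [-164.24, 164.24], [-49.07, 125.15], [9.68, 141.18], [-86.29, 266.29], [3.28, 154.24], [-151.56, 151.56]. Speed limits (degrees/s): [147.25, 147.25, 172.46, 180, 180, 180].

### API

Orientations are given as [roll, pitch, yaw] about the fixed x, y, z axes, in that order (R = Rz(yaw) Ry(pitch) Rx(roll)).
In Python, from workcell import sensors, cams, job gives the robot as it stands.
- The arm moves only by the shell command python3 -m handwheel 'ROWS' [FORCE]. ROWS is JSON, a list of rows, each a list of 5 numbers: the shift along the tool's x, y, z in m, then the turn about the tool's z in rad, then the opening, from -1 (shut) to 1 (fully open). A call has 1 to 5 rows; each row shifts and turns the commanded pose from where the row before left it, along the tool's axes as they then stand; what a row does not reach is not made up. A row lasts 1/12 s, in which the tool goes at most 41.7 mm and 7.16 degrees, less where a joint would pass 70% of its speed; a pose out of reach is approached as far as the arm can. A call is refused whole if a number of a shift passes 0.0417 or a number of a turn 0.125, either way. A call with a gripper value outside its range is refused whole. The fingers move at their own pace and stop on an object; FORCE is the grip in N (left out, the last holds). Time passes only in rows, so rows that do not move let the fingers close. It gives the time, the measured TCP pose, the force and the opening at its end, in the units of the state.
- sensors.get_obs(): the state, without advancing time (a new reading comes with each control period).
- cams.get_image(name): name is "scene" or "top"; returns the picture (384x512x3 uint8, blue, green, red); there is no depth.
- cams.camera_params(name): a dict with "intrinsics" (3x3 intrinsics, pixels), "pose" (4x4, takes a point from camera to world coordinates). Camera axes: x right, y up, looking along -z (the intrinsics and any distortion apply to the point x, -y, -z); pixel columns grow to the right and rows downward; lengths in m; the calibration is good to about 2 mm. A picture is of the moment at which its call begins. camera_params takes no time and is no camera call.
- job.close_job(): hands the job in, once; it reports no verdict.
Trained networks look in the newest picture that a camera, given by its name, has taken for a name from the list of things; names that differ only in an ending like _2 or _b are one class to them, and where a whole thing is asked for, a point or a joint stands for the part that bears it (a point fixed in the world has none). Each returns a list of dicts, best first, with "p" (0 to 1); they miss things now and then, are a little off and sometimes report something else, mostly with a low value. They report only what shows in the picture. A call takes as long as a camera call.
- cams.recognise(camera, label): "box" ([centre column, centre row, width, height] in pixels, round what is visible of it).
- cams.place_of(camera, label): "centre" ([row, column] in pixels: a listed point, or the origin of a listed thing).
The state is a dict: "t": time; "q": joint angles; "qd": joint speeds; "effort": joint torques, N m; "ee_pos": TCP position; "tool_rot": TCP orientation; "wrist_force": force on the tool from outside, world axes, zero at the start; "ft_torque": the same for the moment, N m; "finger_gap": finger opening in m.
Only numpy, scipy, OpenCV 4.12 (cv2) and the standard library are available. Lean on these libraries where they do the work, as an engineer would, in place of code of your own. Each camera call takes 0.05 s, during which the arm holds its last target.

### The job

Take the two-pin spanner out of its rest, set its pins into the two holes of the lens mount's recessed retaining ring (feel for them with light pressure), and screw the ring clockwise until it comes up against its stop, fully home. Go gently: the spanner must never load the mount with more than 25 N (all pin and foot contacts added together), neither by pressing down nor by straining on against the stop. Then lift the spanner out, stand it back in its rest with both pins in the rest's holes and its foot flat, let go, and leave the things standing around undisturbed.

Things in the scene. Friction and masses are not known exactly. Their poses are not given: they have to be found in the camera images.
- spanner_grip (a point): centre of the two-pin spanner's black ribbed grip bar, 46 (x) x 16 (y) x 32 (z) mm, to be gripped across y. The spanner (about 160 g) stands upright, is the same after a half turn, and has under the bar a stem 16 mm in diameter and 22 mm long, then a steel foot plate (see spanner_foot). z is up along the spanner, x along the line of its pins.
- spanner_foot (a point): centre of the underside of the spanner's foot plate, 47 mm below spanner_grip, same axes. The plate is 48 (x) x 26 (y) x 9 (z) mm. From it two steel pins, 5.6 mm in diameter with slightly stepped tips, stand 8 mm down at x = +17 and -17 mm.
- rest_top (a point): centre of the top face of the spanner's rest, a grey plastic block 84 (x) x 50 (y) x 14 (z) mm fixed to the trolley, with two round holes 12 mm in diameter and 11 mm deep at x = +17 and -17 mm. z is up. At the start the spanner stands here, foot flat on the block, its x axis along the block's.
- lens_mount: fixed base of the lens mount, a grey round plate 100 mm across, 10 mm thick; origin at the centre of its underside, z up. A dark knurled lens cell, 76 mm across, rises from it (rim 62 mm above the trolley) on a rubber cushion: pressed down, the cell gives about 0.4 mm per newton after a first 2 to 4 N, up to 8 mm, where it is rigid, and springs back when let go.
- ring_face (a point): centre of the upper face of the aluminium retaining ring, recessed 6 mm below the cell's rim (bore 62 mm, ring 61 mm across, 23 mm opening over the lens; face 56 mm above the trolley). Two round holes, 7 mm in diameter and 9 mm deep, lie opposite each other 17 mm from the centre. The point sinks with the cell but does NOT turn with the ring: its axes are the base's.
- ring (a joint): rad by which the ring is still unscrewed: 0 = home at its stop, grows anticlockwise from above (to 1.2), starts at 0.45 to 0.60. Stiff (friction 0.14 N m), stays where left, no visible rise. Where home lies round the axis is not measured: at home the line of holes lies anywhere from -0.45 to +0.45 rad from the mount's x axis (now: that plus this value); find the holes by feel or by eye.
- coverslip_box: bystander: low square box, 52x52x23 mm, between the mount and the rest; origin at the centre of its underside.
- petri_dish: bystander: clear round dish, 60 mm across, 15 mm high, near the robot; origin at the centre of its underside.
- forceps: bystander: fine steel forceps, 127 mm long, near the robot; origin at the middle of the underside.
- bench_timer: bystander: small timer, 62x66x21 mm, near the robot; origin at the centre of its underside.
- strip_pot: bystander: round pot with a black cap, 43 mm across, 87 mm high, at the right edge; origin at the centre of its underside.

How it is judged (in metres and radians):
On the way, in this order (a step that is already met when the one before it is completed fails the run):
1. both pins of the spanner are down in the ring's holes while the ring is still unscrewed (horizontal distance between spanner_foot and ring_face below 0.004 m and z of spanner_foot in the frame of ring_face below 0.004 m and angle between spanner_foot's own z axis and vertical below 0.12 rad and value of joint ring above 0.25 rad), for 0.1 s.
2. the ring is home (within 0.05 rad of its stop) with the spanner still in its holes (horizontal distance between spanner_foot and ring_face below 0.004 m and z of spanner_foot in the frame of ring_face below 0.004 m and angle between spanner_foot's own z axis and vertical below 0.12 rad and value of joint ring below 0.05 rad), for 0.1 s.
At the end, for the whole second after the job is handed in: The ring is home (joint ring below 0.05 rad) and the spanner stands released, upright (within 0.08 rad) and at rest in its rest, both pins in the holes: foot within 6 mm of the rest's centre and less than 3 mm above its top face (value of joint ring below 0.05 rad and horizontal distance between spanner_foot and rest_top below 0.006 m and z of spanner_foot in the frame of rest_top below 0.003 m and angle between spanner_foot's own z axis and vertical below 0.08 rad and linear speed of spanner below 0.02 m/s and not (contact force between the fingers and spanner above 0.1 N)); the robot touches nothing.
It fails at once if the spanner loads the lens mount with more than 25 N (contact force between spanner and lens_mount above 25 N).
It fails at once if the robot itself touches the lens mount with more than 5 N (contact force between any of the fingers, the arm and lens_mount above 5 N).
It fails at once if a bystander is moved by more than 25 mm (distance of any of coverslip_box, petri_dish, forceps, bench_timer, strip_pot from where it was at the start of the episode above 0.025 m).
It also fails if it takes over 72 s, if anything falls off the work surface, if the arm or the gripper's body presses on something with over 40 N, if the wrist force passes 120 N, or if a joint passes its speed limit or range.

## Working session

There is one attempt and no reset: what is moved stays moved. The work goes in short steps, Python scripts to look and compute and a shell command to move; the robot and the scene stay as the last step left them, time stands still between calls to the robot, and variables do not carry over. Pictures are saved under pics/ and viewed, and the job is handed in when it is done.

```bash
mkdir -p pics; ls
python3 - <<'E'
from workcell import sensors,cams,job
import cv2
print(sensors.get_obs())
for n in("scene","top"):
    cv2.imwrite(f"pics/{n}0.png",cams.get_image(n))
    print(cams.camera_params(n))
    for l in["spanner_grip","spanner_foot","rest_top","lens_mount","ring_face","coverslip_box","strip_pot"]:
        print(n,l,[(x['centre'],round(x['p'],2)) for x in cams.place_of(n,l)][:2])
E
```

```text
pics
{'t': 0.0, 'q': array([ 7.27828790e+01,  5.26382087e+00,  7.05817009e+01, -2.12809190e-03,
        1.04267643e+02, -3.24892379e+00]), 'qd': array([ 0.03121572, -0.0160138 ,  0.05503021, -0.0716429 , -0.01430413,
       -0.05120447]), 'effort': array([-1.35601818e-03, -4.58729196e+01, -4.18016911e+01, -2.43505665e-04,
        1.16954162e-02,  1.44349876e-06]), 'ee_pos': array([0.14476125, 0.58197979, 0.23014519]), 'tool_rot': array([-1.79995647e+02,  1.13099879e-01,  7.60312846e+01]), 'wrist_force': array([ 0.47103175, -0.81767018, -0.10465365]), 'ft_torque': array([-0.00882452,  0.00906993, -0.00054506]), 'finger_gap': 0.08547083698136426}
{'intrinsics': array([[384.6717775 ,   0.        , 259.7750967 ],
       [  0.        , 384.6717775 , 197.74283804],
       [  0.        ,   0.        ,   1.        ]]), 'pose': array([[-0.87030722,  0.2130825 , -0.44402837,  0.07552436],
       [-0.49248174, -0.38604142,  0.78002164,  0.55334007],
       [-0.00520438,  0.89753433,  0.44091388,  0.45818103],
       [ 0.        ,  0.        ,  0.        ,  1.        ]])}
scene spanner_grip [([2
[... 326 characters left out ...]
7736167,   0.        , 257.73647647],
       [  0.        , 394.17736167, 188.8368576 ],
       [  0.        ,   0.        ,   1.        ]]), 'pose': array([[ 0.08830439,  0.97290485, -0.21367847,  0.26840167],
       [-0.99608596,  0.08708476, -0.01513293, -0.10212387],
       [ 0.00388524,  0.21417843,  0.97678683,  0.91548221],
       [ 0.        ,  0.        ,  0.        ,  1.        ]])}
top spanner_grip [([174.2, 167.7], 0.83)]
top spanner_foot [([179.6, 176.1], 0.61)]
top rest_top [([173.6, 173.4], 0.8), ([175.8, 177.1], 0.25)]
top lens_mount [([182.5, 297.9], 0.7)]
top ring_face [([174.2, 301.5], 0.72)]
top coverslip_box [([190.8, 232.5], 0.66)]
top strip_pot [([164.3, 354.0], 0.85)]
```

View pics/scene0.png

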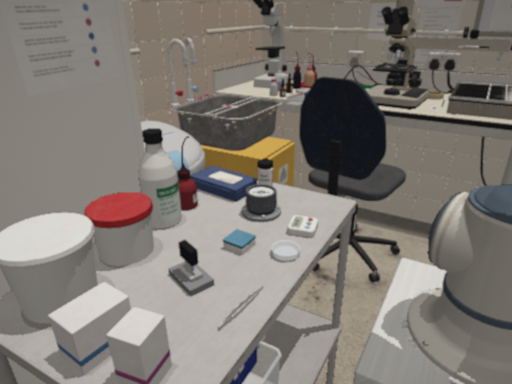

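View pics/top0.png

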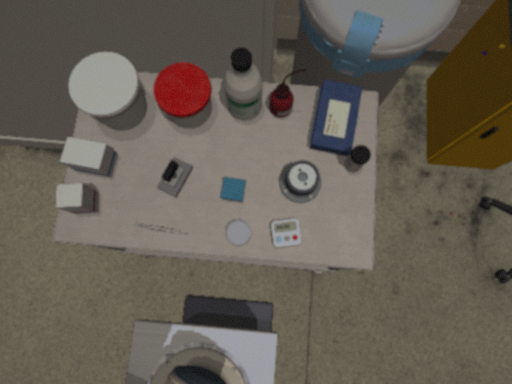

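```bash
cat > h.py <<'E'
import numpy as np
from workcell import sensors,cams
def ray(n,rc):
    p=cams.camera_params(n);K=p['intrinsics'];T=p['pose']
    d=np.array([(rc[1]-K[0,2])/K[0,0],-(rc[0]-K[1,2])/K[1,1],-1.])
    return T[:3,3],T[:3,:3]@d
def onz(n,rc,z):
    o,d=ray(n,rc);return o+d*(z-o[2])/d[2]
def proj(n,X):
    p=cams.camera_params(n);K=p['intrinsics'];T=p['pose']
    c=T[:3,:3].T@(np.asarray(X,float)-T[:3,3])
    return np.array([K[0,0]*c[0]/-c[2]+K[0,2],K[1,1]*-c[1]/-c[2]+K[1,2]])
def tri(a,b):
    (o1,d1),(o2,d2)=ray("scene",a),ray("top",b)
    d1/=np.linalg.norm(d1);d2/=np.linalg.norm(d2)
    A=np.c_[d1,-d2];s=np.linalg.lstsq(A,o2-o1,rcond=None)[0]
    return (o1+d1*s[0]+o2+d2*s[1])/2,np.linalg.norm(o1+d1*s[0]-o2-d2*s[1])
E
python3 - <<'E'
from h import *
np.set_printoptions(precision=4,suppress=True)
print(tri([253.5,187.1],[174.2,167.7]),'grip')
print(tri([272.7,189.6],[179.6,176.1]),'foot')
print(tri([271.5,189.5],[173.6,173.4]),'rest')
print(tri([191.2,260.1],[174.2,301.5]),'ring')
print(tri([213.6,263.6],[182.5,297.9]),'mount')
print(onz("scene",[253.5,187.1],.061),onz("top",[174.2,167.7],.061))
print(onz("scene",[191.2,260.1],.056),onz("top",[174.2,301.5],.056))
print(onz("scene",[213.6,263.6],.0),onz("top",[182.5,297.9],.0))
E
```

```text
(array([0.4728, 0.1156, 0.063 ]), np.float64(0.005529777841024623)) grip
(array([0.4754, 0.1079, 0.0137]), np.float64(0.010539624707816143)) foot
(array([0.4816, 0.1111, 0.0185]), np.float64(0.004045501639830904)) rest
(array([ 0.4963, -0.1843,  0.0592]), np.float64(0.0034158358555052525)) ring
(array([ 0.4888, -0.1836, -0.    ]), np.float64(0.00807700103180916)) mount
[0.478  0.1137 0.061 ] [0.4707 0.1145 0.061 ]
[ 0.4978 -0.1903  0.056 ] [ 0.4988 -0.184   0.056 ]
[ 0.4845 -0.1838  0.    ] [ 0.4926 -0.1821  0.    ]
```

The scene view shows the spanner at about (188,262) on its rest and the mount at (262,203). In the top view the spanner is at (172,173), the coverslip box at (233,189) and the mount at (301,180). I'll zoom in to get the yaw angles and refine the centres.

Run:
```python
import cv2,numpy as np
a=cv2.imread("pics/top0.png");b=cv2.imread("pics/scene0.png")
def crop(im,x,y,w,h,s): return cv2.resize(im[y:y+h,x:x+w],None,fx=s,fy=s,interpolation=cv2.INTER_CUBIC)
A=np.hstack([crop(a,150,150,50,50,7),crop(a,275,155,50,50,7)])
B=np.hstack([crop(b,160,235,60,60,5.8333),crop(b,232,178,60,60,5.8333)])
cv2.imwrite("pics/zoom0.png",A);cv2.imwrite("pics/zoom1.png",B)
```

```text
(no output)
```

View pics/zoom0.png

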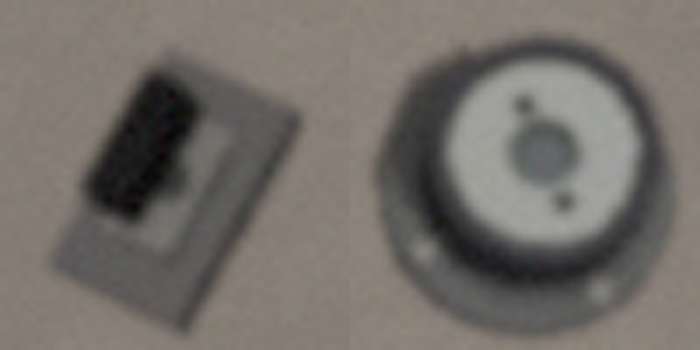

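View pics/zoom1.png

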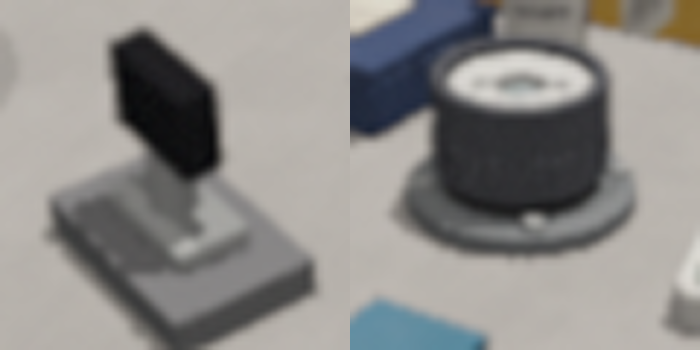

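Run:
```python
from h import *
import cv2
np.set_printoptions(precision=4,suppress=True)
im=np.mean([cams.get_image("top").astype(float) for _ in range(4)],0)
ims=np.mean([cams.get_image("scene").astype(float) for _ in range(4)],0)
np.save("top.npy",im);np.save("scene.npy",ims)
g=im.mean(2);
# local dark blob centroids
def blob(x,y,r=3):
    yy,xx=np.mgrid[int(y)-r:int(y)+r+1,int(x)-r:int(x)+r+1]
    for _ in range(6):
        Y,X=np.mgrid[0:g.shape[0],0:g.shape[1]]
        m=np.hypot(X-x,Y-y)<=2.3
        w=np.clip(170-g,0,None)*m
        x,y=(w*X).sum()/w.sum(),(w*Y).sum()/w.sum()
    return x,y
print(g[165:188,292:312].astype(int))
h1=blob(299.5,169.4);h2=blob(305.1,183.6);print(h1,h2)
P=[onz("top",[h[1],h[0]],.056) for h in(h1,h2)]
d=P[0]-P[1];print(P,(P[0]+P[1])/2,np.linalg.norm(d),np.degrees(np.arctan2(d[1],d[0])))
# ring white blob centroid
m=(g>150).astype(np.uint8)
sub=np.zeros_like(m);sub[160:195,285:320]=m[160:195,285:320]
c=max(cv2.findContours(sub,cv2.RETR_EXTERNAL,cv2.CHAIN_APPROX_NONE)[0],key=cv2.contourArea)
e=cv2.fitEllipse(c);print(e,onz("top",[e[0][1],e[0][0]],.056))
# rest corners by hand in top zoom
for z in[(170,50),(300,115),(185,315),(55,258)]:
    x,y=150+(z[0]+.5)/7-.5,150+(z[1]+.5)/7-.5
    print(onz("top",[y,x],.014))
for z in[(135,72-45),]:pass
# grip top corners top view: 
C=[(155,72),(197,98),(130,218),(88,188)]
Q=[onz("top",[150+(z[1]+.5)/7-.5,150+(z[0]+.5)/7-.5],.077) for z in C];print(np.array(Q),np.mean(Q,0))
```

```text
[[ 67  75  87 103 122 136 145 151 153 154 153 154 152 151 146 139 129 109
   87  72]
 [ 77  99 120 134 146 152 156 157 158 158 158 158 157 157 157 155 150 139
  118  97]
 [100 126 144 152 156 157 155 151 153 155 157 159 158 158 159 159 157 152
  145 130]
 [125 146 154 158 159 155 143 131 133 146 155 158 159 157 158 158 159 159
  156 150]
 [144 155 157 157 159 150 128 105 106 132 150 156 158 159 159 159 158 159
  159 157]
 [151 158 158 158 158 149 124  97  97 122 144 153 157 158 159 159 159 158
  159 159]
 [157 157 158 158 158 153 139 117 110 117 129 138 145 152 156 158 157 158
  159 156]
 [156 158 158 158 158 156 146 125 108 101 103 109 118 130 145 154 158 158
  157 159]
 [160 158 158 159 158 152 135 111  93  86  88  89  92 102 125 145 155 157
  158 158]
 [158 158 158 157 155 142 119  97  88  90  91  91  86  88 105 133 151 156
  158 157]
 [159 158 159 157 153 133 107  92  92  97  98  97  94  88  95 121 146 156
  158 159]
 [159 158 158 157 149 129 104  94  98  99 102 101 101  96  94 112 141 155
  159 158]
 [158 157 158 157 151 132 108  97  99 101 103 102 101  98  97 110 139 155
  159 
[... 763 characters left out ...]
6 127]
 [ 62  78  94 115 132 145 151 156 157 157 158 157 157 158 157 153 150 145
  128 102]]
(np.float64(299.5351974757916), np.float64(169.65575019040367)) (np.float64(305.02404181184664), np.float64(183.40743321718932))
[array([ 0.509 , -0.1789,  0.056 ]), array([ 0.4783, -0.1932,  0.056 ])] [ 0.4936 -0.186   0.056 ] 0.033902641068382096 25.032299875154884
((302.2303161621094, 176.2056427001953), (22.599355697631836, 23.668277740478516), 101.3071517944336) [ 0.4943 -0.1859  0.056 ]
[0.5258 0.1178 0.014 ]
[0.507  0.0709 0.014 ]
[0.435  0.1005 0.014 ]
[0.4504 0.1464 0.014 ]
[[0.5002 0.1061 0.077 ]
 [0.4929 0.0918 0.077 ]
 [0.4525 0.1075 0.077 ]
 [0.4609 0.1219 0.077 ]] [0.4766 0.1068 0.077 ]
```

Run:
```python
from h import *
from scipy.optimize import least_squares
np.set_printoptions(precision=4,suppress=True)
def tz(z):return np.array([150+(z[0]+.5)/7-.5,150+(z[1]+.5)/7-.5])
def sz(z):s=5.8333;return np.array([160+(z[0]+.5)/s-.5,235+(z[1]+.5)/s-.5])
def onr(n,p,z):return onz(n,[p[1],p[0]],z)
print('scene rest',[onr("scene",sz(z),.014) for z in[(52,200),(313,262),(178,328)]])
print('scene gripbottomfront etc',[onr("scene",sz(z),.077) for z in[(112,42),(150,30),(217,85),(183,108)]])
print('mount hole scene', )
import cv2
g=np.load("scene.npy").mean(2)
m=(g>140).astype(np.uint8);sub=np.zeros_like(m);sub[183:200,245:280]=m[183:200,245:280]
c=max(cv2.findContours(sub,cv2.RETR_EXTERNAL,cv2.CHAIN_APPROX_NONE)[0],key=cv2.contourArea)
e=cv2.fitEllipse(c);print(e,onr("scene",e[0],.056))
```

```text
scene rest [array([0.5237, 0.1193, 0.014 ]), array([0.4303, 0.104 , 0.014 ]), array([0.4474, 0.1495, 0.014 ])]
scene gripbottomfront etc [array([0.4991, 0.1092, 0.077 ]), array([0.4931, 0.098 , 0.077 ]), array([0.4554, 0.1124, 0.077 ]), array([0.4566, 0.1271, 0.077 ])]
mount hole scene
((260.6581115722656, 191.36268615722656), (8.854293823242188, 23.875720977783203), 90.2027816772461) [ 0.4961 -0.1901  0.056 ]
```

```bash
python3 -m handwheel '[[-0.0236,0.0273,0,0,1],[-0.0236,0.0273,0,0,1],[-0.0236,0.0273,0,0,1],[-0.0236,0.0273,0,0,1],[-0.0236,0.0273,0,0,1]]' 60
python3 -m handwheel '[[-0.0236,0.0273,0,0,1],[-0.0236,0.0273,0,0,1],[-0.0236,0.0273,0,0,1],[-0.0236,0.0273,0,0,1],[-0.0236,0.0273,0,0,1]]'
python3 -m handwheel '[[-0.0236,0.0273,0,0,1],[-0.0236,0.0273,0,0,1],[-0.0236,0.0273,0,0,1],[-0.0236,0.0273,0,0,1],[0,0,0,0,1]]'
```

```text
t: 1.62
ee_pos: [0.2494, 0.4334, 0.2313]
tool_rot: [180.0, -0.0, 76.1]
wrist_force: [-0.3, 0.7, 1.0]
finger_gap: 0.0857
t: 2.03
ee_pos: [0.3534, 0.2858, 0.2316]
tool_rot: [180.0, -0.0, 76.0]
wrist_force: [0.8, 0.5, 0.6]
finger_gap: 0.0857
t: 2.45
ee_pos: [0.4385, 0.1646, 0.2309]
tool_rot: [179.9, 0.1, 75.7]
wrist_force: [-0.6, 0.5, -0.3]
finger_gap: 0.0854
```

```bash
python3 -m handwheel '[[-0.022,0.0253,0.02,0,1],[-0.022,0.0253,0.02,0,1],[0,0,0.03,0.065,1],[0,0,0.025,0.066,1],[0,0,0,0,1]]'
python3 - <<'E'
from h import *
import cv2
a=cams.get_image("top");b=cams.get_image("scene")
def crop(im,x,y,w,h,s): return cv2.resize(im[y:y+h,x:x+w],None,fx=s,fy=s,interpolation=cv2.INTER_CUBIC)
cv2.imwrite("pics/z2.png",np.hstack([crop(a,140,130,80,80,5),crop(b,140,210,80,80,5)]))
print(sensors.get_obs()['ee_pos'],proj("top",[.477,.1095,.061]),proj("scene",[.477,.1095,.061]))
E
```

```text
t: 2.87
ee_pos: [0.4718, 0.1137, 0.1301]
tool_rot: [-179.5, 0.3, 68.3]
wrist_force: [-0.3, -0.9, -0.8]
finger_gap: 0.0852
[0.47386863 0.11467232 0.13607679] [170.31955987 171.69974474] [188.97809654 252.50543579]
```

View pics/z2.png

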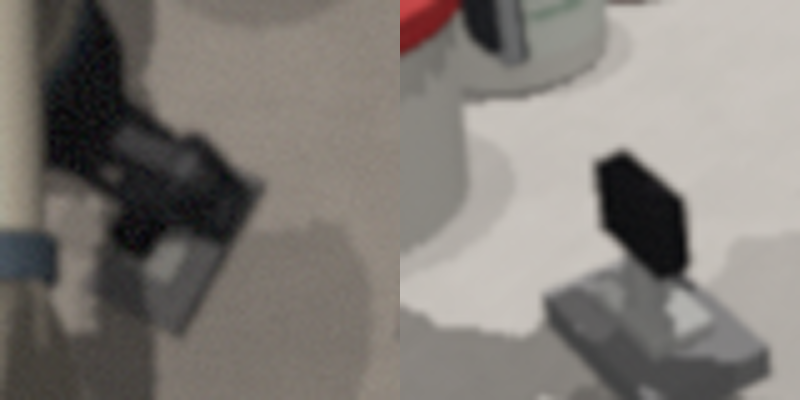

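The top zoom shows the fingers at upper left with the spanner below them. In the scene crop only one finger shows, at about (500,30). I'll check the full frame.

Run:
```python
from h import *
import cv2
o=sensors.get_obs();print(o['t'],o['ee_pos'],o['tool_rot'])
b=cams.get_image("scene");cv2.imwrite("pics/s3.png",b)
for z in(0,.1):print(proj("scene",o['ee_pos']+[0,0,z]),proj("top",o['ee_pos']+[0,0,z]))
```

```text
2.9667 [0.47386863 0.11467232 0.13607679] [-1.79908617e+02  4.79002075e-02  6.86540280e+01]
[184.7282094  218.03673623] [159.82214761 163.55891381]
[179.04059278 163.5275452 ] [146.58249466 148.20824571]
```

View pics/s3.png

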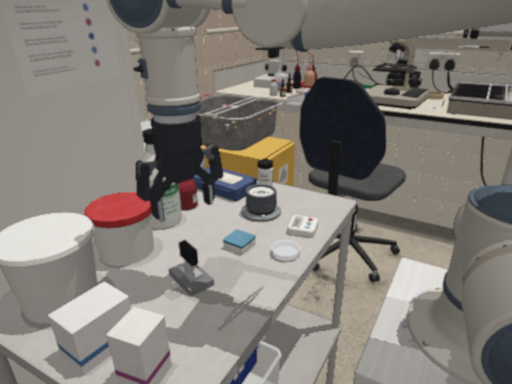

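```bash
python3 -m handwheel '[[-0.0037,0.0047,0.025,0,1],[0,0,0.025,0,1],[0,0,0.025,0,1],[0,0,0.018,0.005,1],[0,0,0,0,1]]'
python3 -m handwheel '[[0,0,0,0,1],[0,0,0,0,1]]'
```

```text
t: 3.43
ee_pos: [0.4763, 0.1097, 0.0415]
tool_rot: [-179.8, 0.1, 68.4]
wrist_force: [-0.0, -0.2, -0.9]
finger_gap: 0.0854
t: 3.6
ee_pos: [0.479, 0.1099, 0.0463]
tool_rot: [179.8, -0.1, 68.3]
wrist_force: [-0.5, -0.3, 0.1]
finger_gap: 0.0853
```

Run:
```python
from h import *
import cv2
a=cams.get_image("top");b=cams.get_image("scene")
def crop(im,x,y,w,h,s): return cv2.resize(im[y:y+h,x:x+w],None,fx=s,fy=s,interpolation=cv2.INTER_CUBIC)
cv2.imwrite("pics/z4.png",np.hstack([crop(a,140,130,80,80,5),crop(b,140,210,80,80,5)]))
```

```text
(no output)
```

View pics/z4.png

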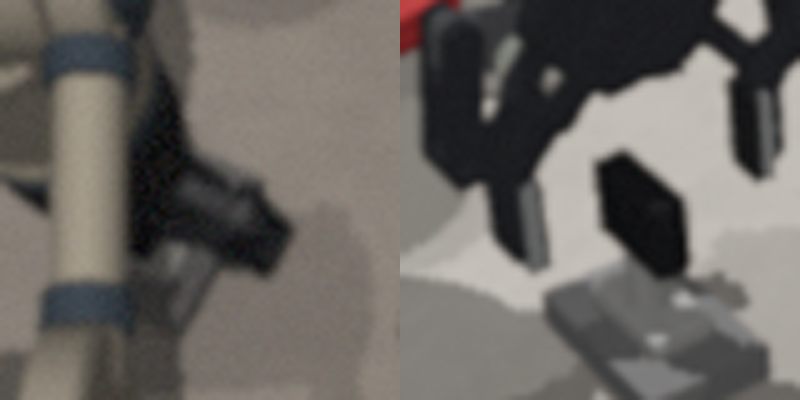

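```bash
python3 -m handwheel '[[0,0,0,0,0],[0,0,0,0,-0.3],[0,0,0,0,-0.6],[0,0,0,0,-1],[0,0,0,0,-1]]' 60
python3 -m handwheel '[[0,0,0,0,-1],[0,0,0,0,-1],[0,0,0,0,-1],[0,0,0,0,-1],[0,0,0,0,-1]]' 60
python3 -m handwheel '[[0,0,0,0,-1],[0,0,0,0,-1]]' 60
python3 - <<'E'
from h import *
print(sensors.get_obs())
E
```

```text
t: 4.12
ee_pos: [0.4775, 0.1093, 0.0433]
tool_rot: [-180.0, 0.0, 68.2]
wrist_force: [0.4, -0.2, 0.4]
finger_gap: 0.0252
t: 4.53
ee_pos: [0.4773, 0.1093, 0.043]
tool_rot: [-180.0, 0.0, 68.2]
wrist_force: [0.8, 0.6, -1.3]
finger_gap: 0.0153
t: 4.7
ee_pos: [0.4773, 0.1093, 0.0431]
tool_rot: [-180.0, 0.0, 68.2]
wrist_force: [-0.0, 0.0, -0.8]
finger_gap: 0.0155
{'t': 4.7, 'q': array([ 8.91444700e+00, -9.32050379e+00,  1.03891572e+02, -2.03119410e-03,
        8.54526223e+01, -5.93241557e+01]), 'qd': array([ 0.16305279, -0.06651181, -0.14909156,  0.08025032, -0.00839744,
       -0.0238217 ]), 'effort': array([ 1.44280916e-04, -3.42413235e+01, -4.15166116e+01, -1.24817027e-03,
        5.16283981e-04, -4.51101846e-05]), 'ee_pos': array([0.47734739, 0.10927745, 0.04307912]), 'tool_rot': array([-1.79980657e+02,  1.38280339e-02,  6.82387665e+01]), 'wrist_force': array([-1.62926827e-03,  7.17683462e-04, -8.05705550e-01]), 'ft_torque': array([-0.0902959 , -0.03522355,  0.04198438]), 'finger_gap': 0.01547934441525814}
```

Run:
```python
from h import *
import cv2
a=cams.get_image("top");b=cams.get_image("scene")
def crop(im,x,y,w,h,s): return cv2.resize(im[y:y+h,x:x+w],None,fx=s,fy=s,interpolation=cv2.INTER_CUBIC)
cv2.imwrite("pics/z5.png",np.hstack([crop(a,140,130,80,80,5),crop(b,140,210,80,80,5)]))
for i in range(4):
    o=sensors.get_obs();print(o['t'],o['ee_pos'],o['tool_rot'],o['wrist_force'],o['ft_torque']);cams.get_image("top");cams.get_image("top")
```

```text
4.8 [0.47739578 0.10928998 0.04314706] [-1.79987179e+02  9.18042566e-03  6.82398862e+01] [ 0.47952853 -0.25621436 -0.90891069] [ 0.02583929 -0.03366642  0.0689644 ]
4.9 [0.47744438 0.10929145 0.04320564] [-1.79993710e+02  5.08596241e-03  6.82377871e+01] [ 0.88191348 -0.14005276 -2.39357397] [ 0.01074129  0.06807828 -0.02185077]
5.0 [0.4774714  0.10928944 0.04324596] [-1.79997358e+02  4.34524495e-03  6.82370837e+01] [-0.41527862  0.02588235 -1.90982334] [-0.03698883  0.00542559  0.03399128]
5.1 [0.47747446 0.10930609 0.04325071] [-1.79998048e+02  5.90743152e-05  6.82384959e+01] [-0.23896103  0.48608929 -1.23388452] [ 0.05110592  0.01616448 -0.03572395]
```

View pics/z5.png

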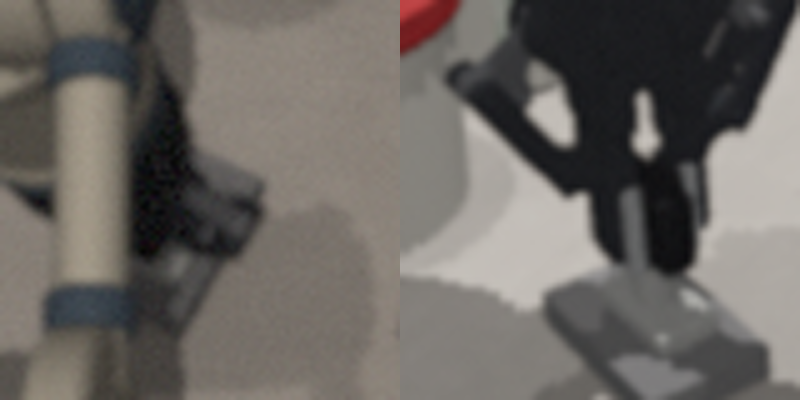

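```bash
python3 -m handwheel '[[0,0,-0.01,0,-1],[0,0,-0.02,0,-1],[0,0,-0.03,0,-1],[0,0,-0.03,0,-1],[0,0,-0.02,0,-1]]' 60
python3 -m handwheel '[[0,0,0,-0.117,-1],[0,0,0,-0.117,-1],[0,0,0,-0.117,-1],[0,0,0,-0.117,-1],[0,0,0,-0.117,-1]]' 
python3 -m handwheel '[[0,0,0,-0.117,-1],[0,0,0,-0.115,-1],[0,0,0,0,-1],[0,0,0,0,-1]]'
```

```text
t: 5.62
ee_pos: [0.4782, 0.1094, 0.1574]
tool_rot: [179.8, -0.1, 68.2]
wrist_force: [-0.3, 0.0, -0.4]
finger_gap: 0.0155
t: 6.03
ee_pos: [0.4776, 0.1093, 0.1543]
tool_rot: [180.0, 0.0, 102.1]
wrist_force: [-0.4, 0.5, -1.3]
finger_gap: 0.015
t: 6.37
ee_pos: [0.4776, 0.1093, 0.154]
tool_rot: [180.0, 0.0, 114.9]
wrist_force: [0.3, 0.0, -2.1]
finger_gap: 0.0151
```

Run:
```python
from h import *
import cv2
a=cams.get_image("top");b=cams.get_image("scene")
cv2.imwrite("pics/s6.png",b)
def crop(im,x,y,w,h,s): return cv2.resize(im[y:y+h,x:x+w],None,fx=s,fy=s,interpolation=cv2.INTER_CUBIC)
cv2.imwrite("pics/z6.png",np.hstack([crop(a,120,110,80,80,5),crop(b,140,150,80,80,5)]))
o=sensors.get_obs();print(o['ee_pos'],o['tool_rot'],o['q'])
```

```text
[0.47756004 0.10930626 0.15370385] [1.79974521e+02 1.03359907e-02 1.14870172e+02] [ 8.91455417e+00 -1.20243437e+01  9.49340075e+01 -2.95610320e-03
  9.70629970e+01 -1.05955984e+02]
```

View pics/z6.png

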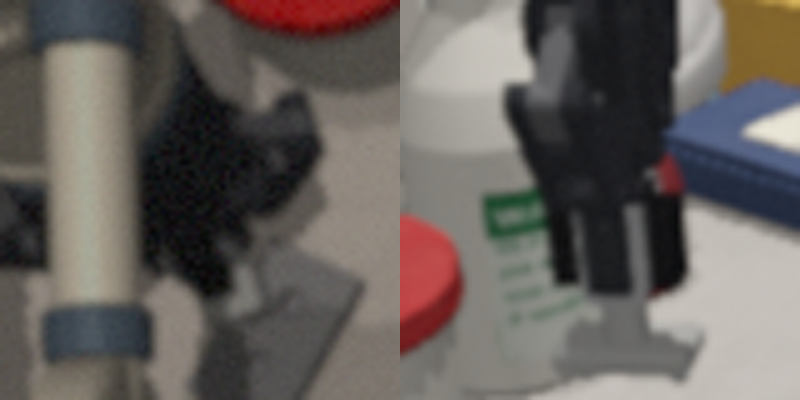

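Scene zoom: the spanner hangs upright, with the bar spanning about columns 553–687 of the crop, the finger about 580–648 and the foot plate about 555–705. Next I'll carry it over the mount.

```bash
python3 -m handwheel '[[-0.0343,-0.0137,0,0,-1],[-0.0343,-0.0137,0,0,-1],[-0.0343,-0.0137,0,0,-1],[-0.0343,-0.0137,0,0,-1],[-0.0343,-0.0137,0,0,-1]]' 60
python3 -m handwheel '[[-0.0343,-0.0137,0,0,-1],[-0.0343,-0.0137,0,0,-1],[-0.0343,-0.0137,0,0,-1],[0,0,0.02,0,-1],[0,0,0.01,0,-1]]' 
python3 -m handwheel '[[0,0,0,0,-1],[0,0,0,0,-1],[0,0,0,0,-1]]'
```

```text
t: 6.88
ee_pos: [0.4879, -0.0766, 0.1536]
tool_rot: [180.0, 0.0, 114.9]
wrist_force: [0.8, 0.6, -1.4]
finger_gap: 0.0152
t: 7.3
ee_pos: [0.4938, -0.1876, 0.122]
tool_rot: [-180.0, -0.0, 114.7]
wrist_force: [-0.9, 1.1, -1.8]
finger_gap: 0.0153
t: 7.55
ee_pos: [0.4947, -0.1846, 0.1239]
tool_rot: [180.0, 0.0, 115.1]
wrist_force: [-0.4, -0.6, -0.9]
finger_gap: 0.0153
```

Run:
```python
from h import *
import cv2
a=cams.get_image("top");b=cams.get_image("scene")
def crop(im,x,y,w,h,s): return cv2.resize(im[y:y+h,x:x+w],None,fx=s,fy=s,interpolation=cv2.INTER_CUBIC)
cv2.imwrite("pics/z7.png",np.hstack([crop(a,260,130,80,80,5),crop(b,220,140,80,80,5)]))
o=sensors.get_obs();print(o['ee_pos'],o['tool_rot'],o['q'])
```

```text
[ 0.49495949 -0.18485316  0.12448635] [1.79933892e+02 7.25085934e-02 1.15128505e+02] [-2.41706424e+01 -5.64976262e+00  9.21681203e+01  2.83935928e-03
  9.33835622e+01 -1.39299019e+02]
```

View pics/z7.png

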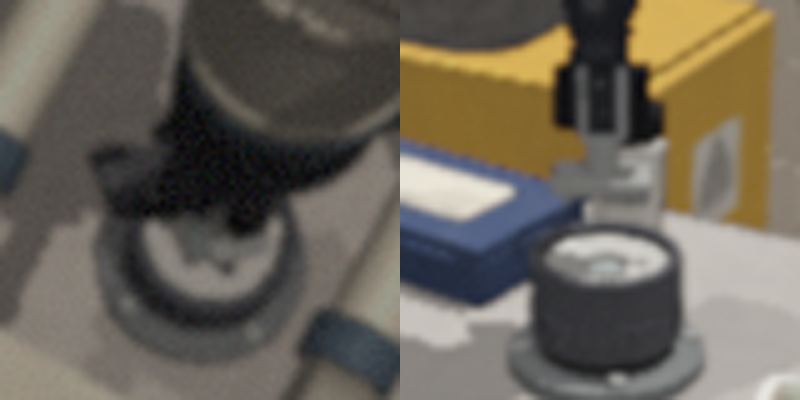

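Top view: the mount ring shows below the gripper, with one hole visible at about (228,268) in the crop. Scene: the foot plate hovers at about (555–660,185), above the ring at (605,257). I'll overlay the model to see the offset.

```bash
cat > ov.py <<'E'
from h import *
import cv2,sys
def model(tcp,yaw,s,dz=-0.0292):
    y=np.radians(yaw);X=np.array([np.sin(y),-np.cos(y),0]);Y=np.array([np.cos(y),np.sin(y),0]) # bar x (tool y), bar y(tool x)
    f=np.array(tcp)+X*s+[0,0,dz]
    def box(c,a,b,z0,z1):
        return [[c+X*i*a+Y*j*b+[0,0,z] for i,j in((1,1),(1,-1),(-1,-1),(-1,1))] for z in(z0,z1)]
    return f,box(f,.024,.013,0,.009)+box(f,.023,.008,.031,.063)
def draw(img,n,polys,x,y,sc,col):
    for P in polys:
        q=np.array([(proj(n,p)-[x,y]+.5)*sc-.5 for p in P]);cv2.polylines(img,[q.round().astype(int)],True,col,1,cv2.LINE_AA)
def circ(c,r):
    t=np.linspace(0,2*np.pi,60);return [np.array(c)+[r*np.cos(a),r*np.sin(a),0] for a in t]
E
python3 - <<'E'
from ov import *
ims={n:np.mean([cams.get_image(n).astype(float) for _ in range(5)],0) for n in("top","scene")}
np.savez("hov.npz",**ims)
o=sensors.get_obs();print(o['t'],o['ee_pos'],o['tool_rot'])
c=np.array([.494,-.186,.056])
f,P=model(o['ee_pos'],o['tool_rot'][2],0);print(f)
out=[]
for n,(x,y) in(("top",(270,140)),("scene",(235,150))):
    im=cv2.resize(ims[n][y:y+60,x:x+60],None,fx=6.6,fy=6.6,interpolation=cv2.INTER_CUBIC).clip(0,255).astype(np.uint8)
    draw(im,n,P,x,y,6.6,(0,0,255));draw(im,n,[circ(c,.0305),circ(c,.0115),circ(c+[0,0,.006],.038)],x,y,6.6,(0,255,0))
    out.append(im)
cv2.imwrite("pics/ov8.png",np.hstack(out))
E
```

```text
8.15 [ 0.49438088 -0.18569362  0.12329563] [1.79999892e+02 1.96880796e-04 1.15046610e+02]
[ 0.49438088 -0.18569362  0.09409563]
```

View pics/ov8.png

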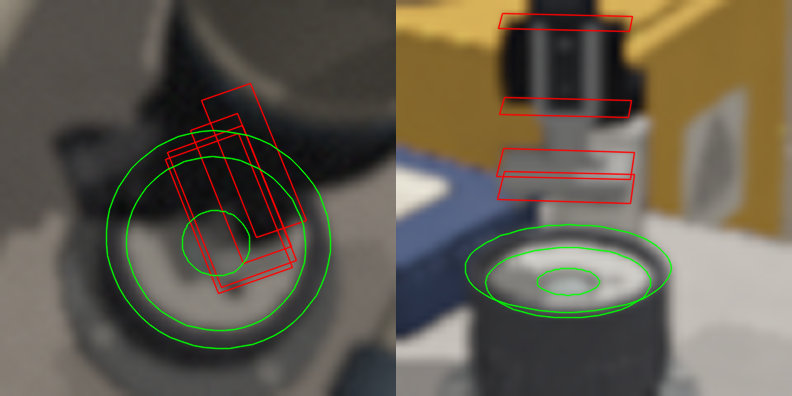

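Run:
```python
from ov import *
ims=np.load("hov.npz")
c=np.array([.494,-.186,.056])
f,P=model([.49438,-.18569,.1233],115.05,0)
n="scene";x,y=245,165;s=10
raw=cv2.resize(ims[n][y:y+42,x:x+40],None,fx=s,fy=s,interpolation=cv2.INTER_CUBIC).clip(0,255).astype(np.uint8)
im=raw.copy()
draw(im,n,P,x,y,s,(0,0,255));draw(im,n,[circ(c,.0305),circ(c+[0,0,.006],.031),circ(c+[0,0,.006],.038)],x,y,s,(0,255,0))
cv2.imwrite("pics/ov9.png",np.hstack([raw,im]))
```

```text
(no output)
```

View pics/ov9.png

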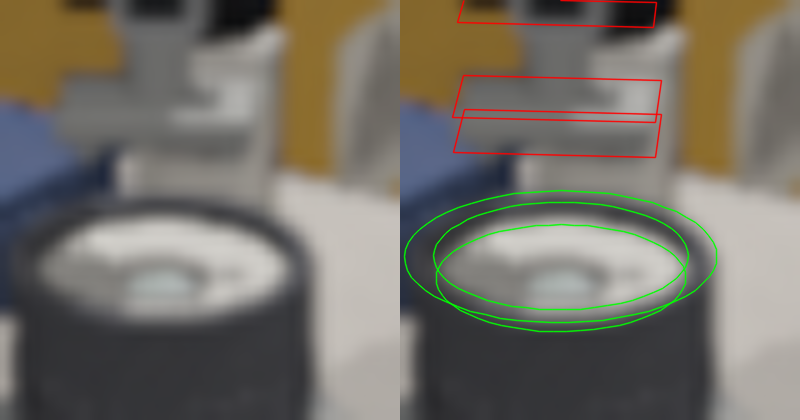

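Run:
```python
from ov import *
c=np.array([.494,-.186,.056])
g=np.load("scene.npy")
n="scene";x,y=245,178;s=10
raw=cv2.resize(g[y:y+40,x:x+40],None,fx=s,fy=s,interpolation=cv2.INTER_CUBIC).clip(0,255).astype(np.uint8)
im=raw.copy();u=np.array([np.cos(np.radians(25)),np.sin(np.radians(25)),0])*.017
draw(im,n,[circ(c+u,.0035),circ(c-u,.0035),circ(c,.0115),circ(c+[0,0,.006],.031),circ(c+[0,0,.006],.038),circ([.494,-.186,.010],.05)],x,y,s,(0,0,255))
cv2.imwrite("pics/ov10.png",np.hstack([raw,im]))
print(g[186:196,250:273].mean(2).astype(int))
print(proj(n,c+u),proj(n,c-u),proj(n,c))
```

```text
[[ 89  83  81  76  72  78  85  95 102 112 117 118 116 107  98  84  70  67
   71  78  90 103 129]
 [ 85  77  90 111 124 138 151 164 174 185 191 192 189 179 170 152 133 122
  106  84  72  76  97]
 [ 90 116 150 180 193 197 199 203 205 209 211 211 210 207 204 200 195 191
  176 152 125  91  73]
 [143 179 197 207 212 213 213 212 210 209 207 206 207 209 211 212 212 211
  205 199 188 156 108]
 [185 205 211 210 209 210 209 205 194 185 179 174 177 188 196 204 210 211
  210 210 208 196 164]
 [204 211 208 196 191 194 190 174 157 148 142 140 141 147 156 178 196 197
  196 203 210 208 192]
 [202 209 202 186 181 188 181 156 139 142 147 152 149 136 136 160 180 178
  176 192 206 205 186]
 [177 197 200 197 200 204 199 180 169 169 172 176 178 174 176 189 198 196
  191 196 199 187 155]
 [131 156 171 186 200 205 205 198 195 192 190 192 197 199 199 202 204 200
  187 177 166 144 113]
 [ 82 101 119 141 159 170 178 181 186 186 185 186 190 190 185 180 174 163
  145 129 112  92  73]]
[253.66622615 191.96960272] [267.54121691 192.37199737] [260.59458927 192.1705352 ]
```

View pics/ov10.png

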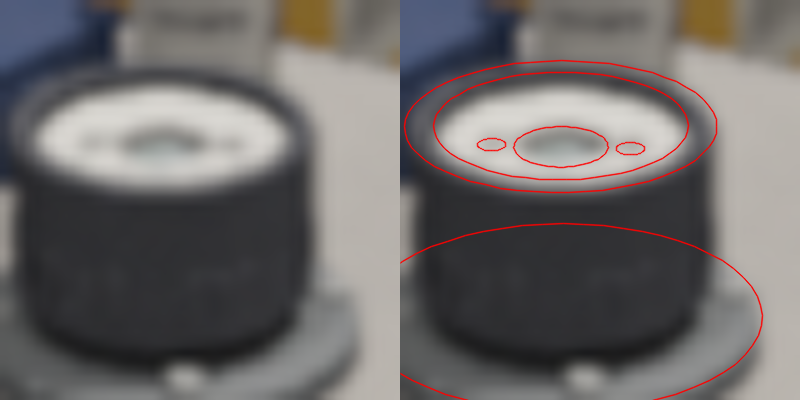

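Both the ring holes and the spanner show the same roughly 0.3 px camera bias, so they line up within about 1 mm. I'll descend gently.

```bash
python3 -m handwheel '[[0,0,0.006,0,-1],[0,0,0.006,0,-1],[0,0,0.006,0,-1],[0,0,0.004,0,-1],[0,0,0.002,0,-1]]' 60
python3 -m handwheel '[[0,0,0,0,-1],[0,0,0,0,-1],[0,0,0,0,-1]]'
python3 -m handwheel '[[0,0,0.001,0,-1],[0,0,0.001,0,-1],[0,0,0.001,0,-1],[0,0,0,0,-1],[0,0,0,0,-1]]'
```

```text
t: 8.57
ee_pos: [0.4938, -0.1855, 0.0977]
tool_rot: [-179.9, -0.1, 115.0]
wrist_force: [0.8, 0.3, -1.2]
finger_gap: 0.0153
t: 8.82
ee_pos: [0.4945, -0.1858, 0.0996]
tool_rot: [180.0, 0.0, 115.0]
wrist_force: [-0.3, -0.2, -1.5]
finger_gap: 0.0156
t: 9.23
ee_pos: [0.4943, -0.1857, 0.0962]
tool_rot: [-180.0, -0.0, 115.0]
wrist_force: [0.2, -0.0, -1.7]
finger_gap: 0.0152
```

```bash
python3 -m handwheel '[[0,0,0.001,0,-1],[0,0,0.001,0,-1],[0,0,0,0,-1],[0,0,0,0,-1]]'
python3 -m handwheel '[[0,0,0.001,0,-1],[0,0,0,0,-1],[0,0,0,0,-1]]'
python3 -m handwheel '[[0,0,0.001,0,-1],[0,0,0,0,-1],[0,0,0,0,-1]]'
python3 -m handwheel '[[0,0,0.001,0,-1],[0,0,0,0,-1],[0,0,0,0,-1]]'
```

```text
t: 9.57
ee_pos: [0.4943, -0.1857, 0.0942]
tool_rot: [-180.0, -0.0, 115.1]
wrist_force: [1.0, 0.2, -1.4]
finger_gap: 0.0152
t: 9.82
ee_pos: [0.4943, -0.1857, 0.0932]
tool_rot: [-180.0, -0.0, 115.0]
wrist_force: [-0.1, -0.1, -1.6]
finger_gap: 0.0153
t: 10.07
ee_pos: [0.4943, -0.1857, 0.0922]
tool_rot: [-180.0, -0.0, 115.1]
wrist_force: [0.2, 0.0, -1.9]
finger_gap: 0.0152
t: 10.32
ee_pos: [0.4943, -0.1857, 0.0912]
tool_rot: [-180.0, -0.0, 115.1]
wrist_force: [-0.2, -0.6, -2.0]
finger_gap: 0.0154
```

```bash
python3 -m handwheel '[[0,0,0.001,0,-1],[0,0,0,0,-1],[0,0,0,0,-1]]'
python3 -m handwheel '[[0,0,0.001,0,-1],[0,0,0,0,-1],[0,0,0,0,-1]]'
python3 -m handwheel '[[0,0,0.001,0,-1],[0,0,0,0,-1],[0,0,0,0,-1]]'
```

```text
t: 10.57
ee_pos: [0.4943, -0.1857, 0.0902]
tool_rot: [-180.0, -0.0, 115.1]
wrist_force: [0.0, -0.4, -1.1]
finger_gap: 0.0148
t: 10.82
ee_pos: [0.4943, -0.1857, 0.0892]
tool_rot: [-180.0, -0.0, 115.1]
wrist_force: [-0.1, -0.4, -1.8]
finger_gap: 0.0154
t: 11.07
ee_pos: [0.4943, -0.1857, 0.0882]
tool_rot: [-180.0, -0.0, 115.0]
wrist_force: [-0.5, 0.3, -0.8]
finger_gap: 0.0155
```

```bash
python3 -m handwheel '[[0,0,0.001,0,-1],[0,0,0,0,-1],[0,0,0,0,-1]]'
python3 -m handwheel '[[0,0,0.001,0,-1],[0,0,0,0,-1],[0,0,0,0,-1]]'
python3 - <<'E'
from ov import *
ims={n:np.mean([cams.get_image(n).astype(float) for _ in range(3)],0) for n in("top","scene")}
o=sensors.get_obs();print(o['t'],o['ee_pos'],o['tool_rot'],o['wrist_force'],o['ft_torque'])
f,P=model(o['ee_pos'],o['tool_rot'][2],0);print(f)
n="scene";x,y=245,165
raw=cv2.resize(ims[n][y:y+42,x:x+40],None,fx=10,fy=10,interpolation=cv2.INTER_CUBIC).clip(0,255).astype(np.uint8)
im=raw.copy();draw(im,n,P,x,y,10,(0,0,255))
cv2.imwrite("pics/ov11.png",np.hstack([raw,im]))
E
```

```text
t: 11.32
ee_pos: [0.4943, -0.1857, 0.0872]
tool_rot: [-180.0, -0.0, 115.0]
wrist_force: [1.4, 0.2, -1.2]
finger_gap: 0.015
t: 11.57
ee_pos: [0.4943, -0.1857, 0.0862]
tool_rot: [-180.0, -0.0, 115.1]
wrist_force: [0.0, -0.4, -1.7]
finger_gap: 0.0154
11.8667 [ 0.49439352 -0.18568538  0.08630852] [1.79998664e+02 1.31491583e-03 1.15052374e+02] [ 0.82513432  0.10228063 -2.53916576] [ 0.05152058  0.03655296 -0.02682715]
[ 0.49439352 -0.18568538  0.05710852]
```

View pics/ov11.png

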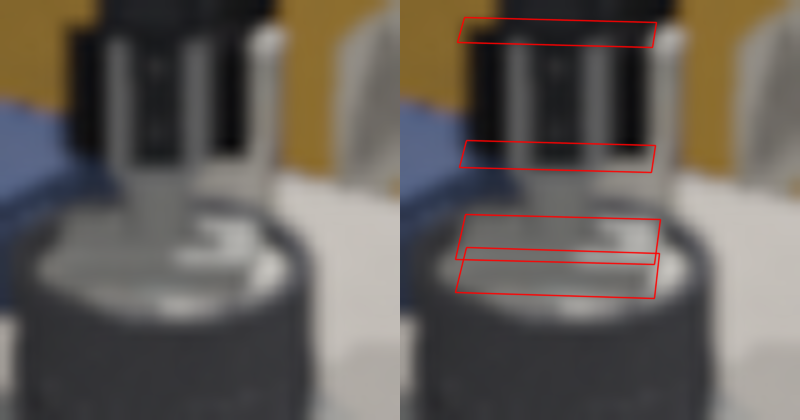

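The foot sits about 1 mm above the ring face with no contact force, so both pins are in the holes. Now I'll turn clockwise.

```bash
python3 -m handwheel '[[0,0,0,0.03,-1],[0,0,0,0.03,-1],[0,0,0,0.03,-1],[0,0,0,0,-1]]'
python3 - <<'E'
from h import *
o=sensors.get_obs();print(o['tool_rot'][2],o['wrist_force'],o['ft_torque'])
E
python3 -m handwheel '[[0,0,0,0.03,-1],[0,0,0,0.03,-1],[0,0,0,0.03,-1]]'
python3 - <<'E'
from h import *
o=sensors.get_obs();print(o['tool_rot'][2],o['wrist_force'],o['ft_torque'])
E
```

```text
t: 12.2
ee_pos: [0.4944, -0.1857, 0.0863]
tool_rot: [180.0, 0.0, 109.8]
wrist_force: [0.2, 1.0, -1.6]
finger_gap: 0.0152
109.8443970825188 [ 0.21560363  0.9941006  -1.64872072] [0.01671846 0.00576163 0.08882659]
t: 12.45
ee_pos: [0.4944, -0.1856, 0.0863]
tool_rot: [180.0, -0.0, 104.7]
wrist_force: [-0.7, 0.2, -1.5]
finger_gap: 0.0155
104.7216970111483 [-0.74991148  0.20569986 -1.5025447 ] [-0.00971063  0.01492834  0.15673835]
```

```bash
cat > s.py <<'E'
from h import *
o=sensors.get_obs();print(round(o['t'],2),o['ee_pos'].round(4),'yaw',o['tool_rot'][2].round(2),o['wrist_force'].round(2),o['ft_torque'].round(3))
E
python3 -m handwheel '[[0,0,0,0.03,-1],[0,0,0,0.03,-1],[0,0,0,0.02,-1]]' >/dev/null; python3 s.py
python3 -m handwheel '[[0,0,0,0.02,-1],[0,0,0,0.02,-1],[0,0,0,0.02,-1]]'>/dev/null; python3 s.py
python3 -m handwheel '[[0,0,0,0.02,-1],[0,0,0,0.02,-1],[0,0,0,0,-1]]'>/dev/null; python3 s.py
```

```text
12.7 [ 0.4944 -0.1856  0.0863] yaw 100.13 [-0.2   0.08 -1.8 ] [0.105 0.007 0.144]
12.95 [ 0.4944 -0.1856  0.0863] yaw 96.65 [ 0.94  0.51 -2.04] [0.091 0.027 0.146]
13.2 [ 0.4944 -0.1856  0.0863] yaw 94.34 [-0.64  0.36 -1.7 ] [0.189 0.028 0.124]
```

```bash
python3 -m handwheel '[[0,0,0,0.012,-1],[0,0,0,0.012,-1]]' >/dev/null; python3 s.py
python3 -m handwheel '[[0,0,0,0.012,-1],[0,0,0,0,-1]]'>/dev/null; python3 s.py
python3 -m handwheel '[[0,0,0,0.012,-1],[0,0,0,0,-1]]'>/dev/null; python3 s.py
python3 -m handwheel '[[0,0,0,0.012,-1],[0,0,0,0,-1]]'>/dev/null; python3 s.py
```

```text
13.37 [ 0.4944 -0.1856  0.0863] yaw 93.0 [ 0.56  0.91 -0.66] [0.205 0.004 0.129]
13.53 [ 0.4944 -0.1856  0.0863] yaw 92.31 [ 0.2   1.23 -1.13] [ 0.227 -0.02   0.112]
13.7 [ 0.4944 -0.1856  0.0863] yaw 91.63 [ 0.35  0.63 -0.69] [ 0.248 -0.018  0.132]
13.87 [ 0.4944 -0.1856  0.0863] yaw 90.94 [-0.15  1.46 -1.28] [ 0.303 -0.031  0.111]
```

```bash
python3 -m handwheel '[[0.0003,0,0,0.012,-1],[0,0,0,0,-1]]' >/dev/null; python3 s.py
python3 -m handwheel '[[0,0,0,0.012,-1],[0,0,0,0,-1]]'>/dev/null; python3 s.py
python3 -m handwheel '[[0,0,0,0.012,-1],[0,0,0,0,-1]]'>/dev/null; python3 s.py
python3 -m handwheel '[[0,0,0,0.012,-1],[0,0,0,0,-1]]'>/dev/null; python3 s.py
```

```text
14.03 [ 0.4944 -0.1856  0.0863] yaw 90.24 [-0.21  0.6  -1.93] [ 0.111 -0.087  0.147]
14.2 [ 0.4944 -0.1855  0.0863] yaw 89.55 [-0.28  0.82 -0.87] [ 0.121 -0.046  0.109]
14.37 [ 0.4944 -0.1855  0.0863] yaw 88.87 [ 1.    0.29 -1.82] [ 0.063 -0.06   0.062]
14.53 [ 0.4944 -0.1855  0.0863] yaw 88.18 [ 0.02  0.05 -0.9 ] [-0.022  0.013  0.152]
```

```bash
python3 -m handwheel '[[0,0,0,0.01,-1],[0,0,0,0,-1]]' >/dev/null; python3 s.py
python3 -m handwheel '[[0,0,0,0.01,-1],[0,0,0,0,-1]]'>/dev/null; python3 s.py
python3 -m handwheel '[[0,0,0,0.01,-1],[0,0,0,0,-1]]'>/dev/null; python3 s.py
python3 -m handwheel '[[0,0,0,0.01,-1],[0,0,0,0,-1]]'>/dev/null; python3 s.py
```

```text
14.7 [ 0.4944 -0.1855  0.0863] yaw 87.62 [ 1.33  0.08 -2.55] [-0.033 -0.092  0.111]
14.87 [ 0.4944 -0.1855  0.0863] yaw 87.05 [-0.13 -0.32 -0.71] [-0.043 -0.005  0.137]
15.03 [ 0.4944 -0.1854  0.0863] yaw 86.47 [ 0.65  0.03 -1.65] [-0.021 -0.093  0.118]
15.2 [ 0.4944 -0.1854  0.0863] yaw 85.9 [ 1.    0.72 -1.44] [-0.06  -0.007  0.093]
```

```bash
python3 -m handwheel '[[0,0,0,0.01,-1],[0,0,0,0,-1]]' >/dev/null; python3 s.py
python3 -m handwheel '[[0,0,0,0.01,-1],[0,0,0,0,-1]]'>/dev/null; python3 s.py
python3 -m handwheel '[[0,0,0,0.01,-1],[0,0,0,0,-1]]'>/dev/null; python3 s.py
```

```text
15.37 [ 0.4944 -0.1854  0.0863] yaw 85.33 [ 0.08  0.05 -0.42] [-0.078 -0.017  0.122]
15.53 [ 0.4944 -0.1854  0.0863] yaw 84.76 [-0.06  0.01 -1.59] [-0.041 -0.063  0.064]
15.7 [ 0.4944 -0.1854  0.0863] yaw 84.18 [-0.63 -0.75 -1.29] [-0.063 -0.104  0.136]
```

```bash
python3 -m handwheel '[[0,0,0,0.01,-1],[0,0,0,0,-1]]' >/dev/null; python3 s.py
python3 -m handwheel '[[0,0,0,0.01,-1],[0,0,0,0,-1]]'>/dev/null; python3 s.py
python3 -m handwheel '[[0,0,0,0.01,-1],[0,0,0,0,-1]]'>/dev/null; python3 s.py
```

```text
15.87 [ 0.4944 -0.1854  0.0863] yaw 83.61 [ 0.34 -0.59 -1.66] [-0.071 -0.115  0.075]
16.03 [ 0.4944 -0.1854  0.0863] yaw 83.04 [ 1.49 -0.48 -1.56] [-0.055 -0.05   0.109]
16.2 [ 0.4944 -0.1854  0.0863] yaw 82.47 [ 0.32 -0.46 -1.16] [-0.093 -0.08   0.142]
```

```bash
python3 -m handwheel '[[0,0,0,0.01,-1],[0,0,0,0,-1]]' >/dev/null; python3 s.py
python3 -m handwheel '[[0,0,0,0.01,-1],[0,0,0,0,-1]]'>/dev/null; python3 s.py
python3 -m handwheel '[[0,0,0,0.01,-1],[0,0,0,0,-1]]'>/dev/null; python3 s.py
```

```text
16.37 [ 0.4944 -0.1854  0.0863] yaw 81.89 [ 0.42 -1.58 -1.22] [-0.052 -0.039  0.115]
16.53 [ 0.4944 -0.1854  0.0863] yaw 81.32 [-0.5   0.03 -1.29] [-0.041 -0.047  0.135]
16.7 [ 0.4944 -0.1854  0.0863] yaw 80.75 [ 1.39  0.38 -0.33] [-0.102 -0.101  0.167]
```

```bash
python3 -m handwheel '[[0,0,0,0.008,-1],[0,0,0,0,-1]]' >/dev/null; python3 s.py
python3 -m handwheel '[[0,0,0,0.008,-1],[0,0,0,0,-1]]'>/dev/null; python3 s.py
```

```text
16.87 [ 0.4944 -0.1854  0.0863] yaw 80.3 [ 0.42  0.12 -0.99] [-0.064 -0.023  0.135]
17.03 [ 0.4944 -0.1854  0.0863] yaw 79.84 [ 0.35  0.02 -1.13] [-0.073 -0.093  0.078]
```

```bash
python3 -m handwheel '[[0,0,0,0.008,-1],[0,0,0,0,-1]]' >/dev/null; python3 s.py
python3 -m handwheel '[[0,0,0,0.008,-1],[0,0,0,0,-1]]'>/dev/null; python3 s.py
python3 - <<'E'
from ov import *
ims=[cams.get_image("scene").astype(float) for _ in range(4)]
for i in range(3):
    cams.get_image("top");print(sensors.get_obs()['ft_torque'])
o=sensors.get_obs()
f,P=model(o['ee_pos'],o['tool_rot'][2],0)
n="scene";x,y=245,165
raw=cv2.resize(np.mean(ims,0)[y:y+42,x:x+40],None,fx=10,fy=10,interpolation=cv2.INTER_CUBIC).clip(0,255).astype(np.uint8)
im=raw.copy();draw(im,n,P,x,y,10,(0,0,255))
cv2.imwrite("pics/ov12.png",np.hstack([raw,im]))
E
```

```text
17.2 [ 0.4944 -0.1854  0.0863] yaw 79.38 [ 0.92 -0.04 -0.71] [-0.012 -0.125  0.217]
17.37 [ 0.4944 -0.1854  0.0863] yaw 78.93 [ 1.34  0.24 -1.1 ] [-0.054 -0.148  0.232]
[-0.06580714 -0.06831495  0.23872748]
[-0.03254728 -0.16085313  0.26105203]
[-0.03408061 -0.06379199  0.28200964]
```

View pics/ov12.png

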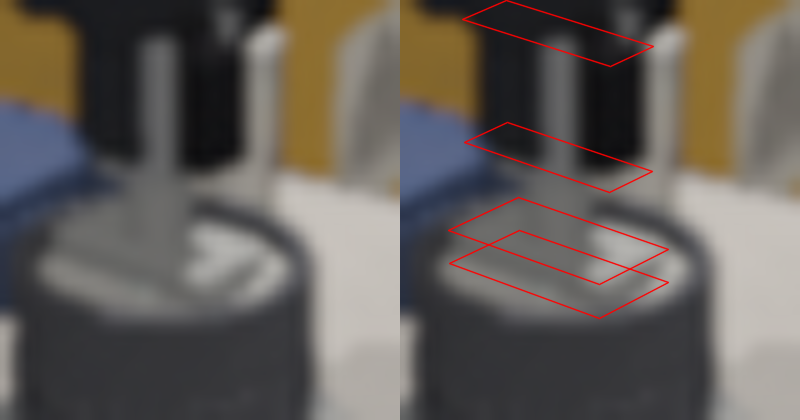

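Torque about z rose from about 0.12 to 0.26 N m after about 0.63 rad of turn, so the ring is against its stop. The picture shows the foot still down in the ring. I'll unload slightly and lift.

```bash
python3 -m handwheel '[[0,0,0,-0.015,-1],[0,0,0,-0.015,-1],[0,0,0,0,-1]]' >/dev/null; python3 s.py
python3 -m handwheel '[[0,0,-0.002,0,-1],[0,0,-0.003,0,-1],[0,0,-0.003,0,-1],[0,0,0,0,-1]]'>/dev/null; python3 s.py
python3 -m handwheel '[[0,0,-0.005,0,-1],[0,0,-0.01,0,-1],[0,0,-0.02,0,-1],[0,0,-0.02,0,-1],[0,0,-0.02,0,-1]]'>/dev/null; python3 s.py
```

```text
17.97 [ 0.4942 -0.1854  0.0861] yaw 80.73 [ 0.4  -0.12 -1.64] [ 0.026 -0.023 -0.016]
18.3 [ 0.4948 -0.1855  0.0953] yaw 80.67 [-0.21  0.44 -0.64] [-0.048  0.018  0.027]
18.72 [ 0.4943 -0.1853  0.171 ] yaw 80.67 [ 0.71 -0.25 -1.74] [-0.079 -0.026 -0.006]
```

```bash
python3 -m handwheel '[[0.036,-0.008,0,0,-1],[0.036,-0.008,0,0,-1],[0.036,-0.008,0,0,-1],[0.036,-0.008,0,0,-1],[0.036,-0.008,0,0,-1]]' >/dev/null; python3 s.py
python3 -m handwheel '[[0.036,-0.008,0,0,-1],[0.036,-0.008,0,0,-1],[0.036,-0.0083,0,0,-1],[0,0,0,0.11,-1],[0,0,0,0.107,-1]]'>/dev/null; python3 s.py
python3 -m handwheel '[[0,0,0,0,-1],[0,0,0,0,-1],[0,0,0,0,-1],[0,0,0,0,-1]]'>/dev/null; python3 s.py
python3 - <<'E'
from h import *
import cv2
im=np.mean([cams.get_image("top").astype(float) for _ in range(4)],0)
cv2.imwrite("pics/t13.png",cv2.resize(im[155:205,275:325],None,fx=8,fy=8,interpolation=cv2.INTER_CUBIC).clip(0,255))
E
```

```text
19.13 [4.838e-01 2.000e-04 1.706e-01] yaw 80.64 [-0.19  0.72 -1.22] [ 0.002 -0.014  0.015]
19.55 [0.4773 0.1116 0.1704] yaw 68.21 [-0.02  0.89 -2.3 ] [ 0.013 -0.031 -0.02 ]
19.88 [0.4777 0.1088 0.1696] yaw 68.3 [ 0.32  0.47 -1.1 ] [-0.038 -0.014  0.007][ WARN:0@3.838] global loadsave.cpp:1063 imwrite_ Unsupported depth image for selected encoder is fallbacked to CV_8U.
```

View pics/t13.png

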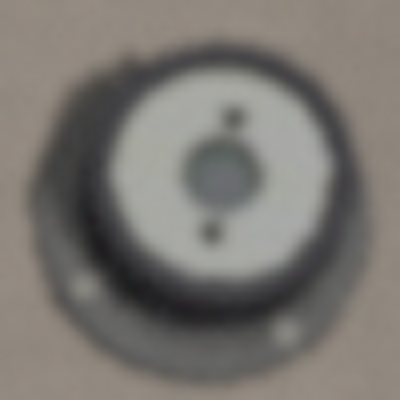

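The ring's holes are now at crop pixels (235,118) and (210,232). The line of holes has turned about 34° (≈0.6 rad) clockwise, which is the full travel. Now I'll lower the spanner into its rest.

```bash
python3 s.py
python3 -m handwheel '[[0,0,0.02,0,-1],[0,0,0.025,0,-1],[0,0,0.025,0,-1],[0,0,0.025,0,-1],[0,0,0.012,0,-1]]' >/dev/null; python3 s.py
python3 -m handwheel '[[0,0,0,0,-1],[0,0,0,0,-1],[0,0,0,0,-1],[0,0,0,0,-1]]'>/dev/null; python3 s.py
```

```text
20.08 [0.4777 0.1089 0.1693] yaw 68.24 [ 0.23 -0.21 -1.21] [ 0.008  0.028 -0.016]
20.5 [0.4759 0.1088 0.0587] yaw 68.25 [-0.53 -0.5  -1.6 ] [-0.04   0.063 -0.051]
20.83 [0.4788 0.1094 0.0645] yaw 68.25 [ 0.35  0.1  -1.27] [-0.033 -0.03   0.025]
```

```bash
python3 -m handwheel '[[0,0,0.003,0,-1],[0,0,0.003,0,-1],[0,0,0.003,0,-1],[0,0,0,0,-1],[0,0,0,0,-1]]' >/dev/null; python3 s.py
python3 - <<'E'
from h import *
import cv2
ims=[cams.get_image("scene").astype(float) for _ in range(3)]
cv2.imwrite("pics/s14.png",cv2.resize(np.mean(ims,0)[230:295,155:220],None,fx=8,fy=8,interpolation=cv2.INTER_CUBIC).clip(0,255).astype(np.uint8))
E
python3 s.py
```

```text
21.25 [0.4773 0.1092 0.0529] yaw 68.24 [ 0.4  -0.91 -2.13] [0.03  0.001 0.001]
21.4 [0.4777 0.1092 0.0534] yaw 68.24 [-0.62  0.27 -1.28] [ 0.045  0.011 -0.01 ]
```

View pics/s14.png

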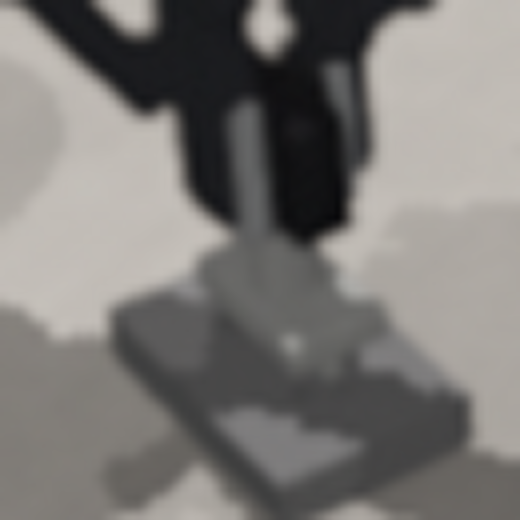

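The spanner hangs centred over the rest, with its foot at about (290,320). I'll continue down.

```bash
python3 -m handwheel '[[0,0,0.0015,0,-1],[0,0,0.0015,0,-1],[0,0,0,0,-1]]' >/dev/null; python3 s.py
python3 -m handwheel '[[0,0,0.0015,0,-1],[0,0,0.0015,0,-1],[0,0,0,0,-1]]' >/dev/null; python3 s.py
python3 -m handwheel '[[0,0,0.001,0,-1],[0,0,0.001,0,-1],[0,0,0,0,-1]]' >/dev/null; python3 s.py
python3 -m handwheel '[[0,0,0.001,0,-1],[0,0,0.0005,0,-1],[0,0,0,0,-1],[0,0,0,0,-1]]' >/dev/null; python3 s.py
```

```text
21.65 [0.4774 0.1092 0.0499] yaw 68.24 [-0.6   0.25 -1.96] [-0.042 -0.01  -0.015]
21.9 [0.4774 0.1092 0.0468] yaw 68.24 [ 0.2  -0.13 -1.95] [-0.001 -0.02  -0.045]
22.15 [0.4775 0.1092 0.045 ] yaw 68.24 [-0.46  0.44 -2.57] [0.038 0.01  0.005]
22.48 [0.4776 0.1092 0.0438] yaw 68.24 [ 0.04 -0.06 -1.18] [ 0.007 -0.033 -0.023]
```

```bash
python3 -m handwheel '[[0,0,0.0006,0,-1],[0,0,0,0,-1],[0,0,0,0,-1]]' >/dev/null; python3 s.py
python3 -m handwheel '[[0,0,0,0,-0.75],[0,0,0,0,-0.6],[0,0,0,0,-0.5],[0,0,0,0,-0.3],[0,0,0,0,0]]'
python3 -m handwheel '[[0,0,0,0,0.5],[0,0,0,0,1],[0,0,0,0,1],[0,0,0,0,1],[0,0,0,0,1]]'
python3 -m handwheel '[[0,0,-0.01,0,1],[0,0,-0.02,0,1],[0,0,-0.03,0,1],[0,0,-0.035,0,1],[0,0,-0.035,0,1]]'
```

```text
22.73 [0.4776 0.1092 0.0432] yaw 68.24 [-0.95 -0.9  -2.11] [0.019 0.076 0.043]
t: 23.15
ee_pos: [0.4778, 0.1093, 0.0435]
tool_rot: [180.0, -0.0, 68.2]
wrist_force: [0.1, -0.9, 0.4]
finger_gap: 0.0407
t: 23.57
ee_pos: [0.4776, 0.1092, 0.0432]
tool_rot: [180.0, -0.0, 68.2]
wrist_force: [0.5, 0.8, 0.5]
finger_gap: 0.0857
t: 23.98
ee_pos: [0.4771, 0.1091, 0.1749]
tool_rot: [-180.0, 0.0, 68.2]
wrist_force: [0.6, 0.2, 0.0]
finger_gap: 0.0855
```

```bash
python3 -m handwheel '[[0.036,0,-0.01,0,1],[0.036,0,0,0,1],[0.036,0,0,0,1],[0.036,0,0,0,1],[0.036,0,0,0,1]]'
python3 - <<'E'
from ov import *
ims={n:np.mean([cams.get_image(n).astype(float) for _ in range(4)],0) for n in("top","scene")}
cv2.imwrite("pics/t15full.png",ims["top"].astype(np.uint8))
r=lambda im:cv2.resize(im,(400,400),interpolation=cv2.INTER_CUBIC).clip(0,255).astype(np.uint8)
cv2.imwrite("pics/s15.png",np.hstack([r(ims["top"][150:200,150:200]),r(ims["scene"][235:295,160:220])]))
E
python3 s.py
```

```text
t: 24.4
ee_pos: [0.5448, 0.2781, 0.1843]
tool_rot: [179.9, -0.0, 68.2]
wrist_force: [-0.5, -0.7, 0.1]
finger_gap: 0.0851
24.8 [0.5444 0.2754 0.1842] yaw 68.17 [ 0.07 -0.5   0.84] [ 0.031 -0.028  0.029]
```

View pics/s15.png

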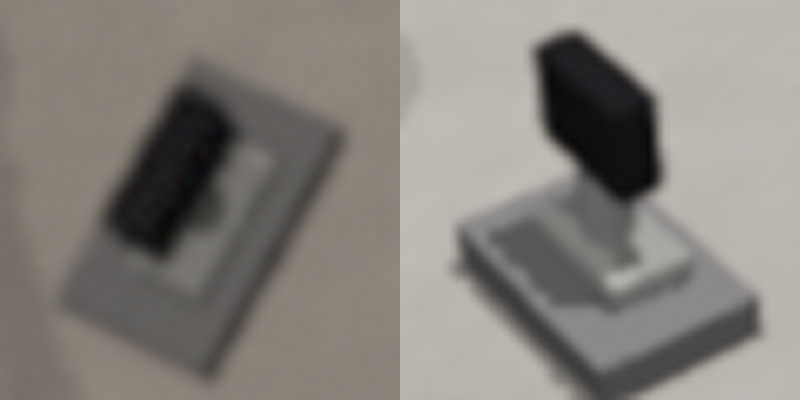

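View pics/t15full.png

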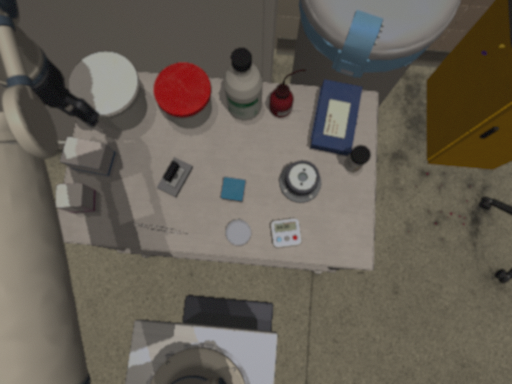

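The spanner stands flat in its rest, matching the first zoom, and the bystanders are in their original places. I'll raise the gripper clear, measure the hole angle, then hand in.

```bash
python3 -m handwheel '[[0,0,-0.02,0,1],[0,0,-0.02,0,1],[0,0,-0.02,0,1],[0,0,0,0,1],[0,0,0,0,1]]'
python3 -m handwheel '[[0,0,0,0,1],[0,0,0,0,1],[0,0,0,0,1],[0,0,0,0,1],[0,0,0,0,1]]'
python3 - <<'E'
from h import *
import cv2
im=np.mean([cams.get_image("top").astype(float) for _ in range(4)],0);g=im.mean(2)
def blob(x,y):
    for _ in range(6):
        Y,X=np.mgrid[0:g.shape[0],0:g.shape[1]]
        w=np.clip(170-g,0,None)*(np.hypot(X-x,Y-y)<=2.3);x,y=(w*X).sum()/w.sum(),(w*Y).sum()/w.sum()
    return x,y
P=[onz("top",[h[1],h[0]],.056) for h in(blob(303.9,169.3),blob(300.8,183.6))];d=P[0]-P[1]
print(np.linalg.norm(d),np.degrees(np.arctan2(d[1],d[0])))
s=cams.get_image("scene");cv2.imwrite("pics/s16.png",s)
E
python3 s.py
```

```text
t: 25.22
ee_pos: [0.5448, 0.2757, 0.2456]
tool_rot: [179.8, -0.2, 68.2]
wrist_force: [0.6, -0.5, -1.1]
finger_gap: 0.0852
t: 25.63
ee_pos: [0.5441, 0.2763, 0.2423]
tool_rot: [-179.9, 0.1, 68.2]
wrist_force: [0.6, 0.1, 0.2]
finger_gap: 0.0854
0.0330260912540075 -7.3611707395668775
25.88 [0.5443 0.2765 0.2431] yaw 68.24 [-0.29 -0.01 -0.69] [ 0.073 -0.01   0.001]
```

View pics/s16.png

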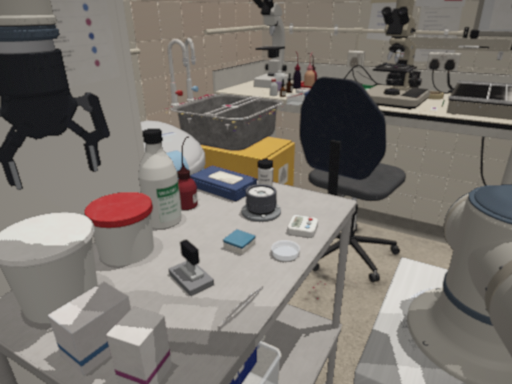

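```bash
python3 -c "
from workcell import job
print(job.close_job())"
```

```text
the job is handed in; nothing more can be done
None
```

I screwed the ring home, stood the spanner back in its rest and handed the job in at about 26 s; no verdict was reported.

- **Pins in the ring:** they dropped into the holes on the first try with almost no contact force, foot about 1 mm above the ring face.
- **Screwing home:** I turned clockwise about 0.63 rad. Torque stayed near 0.12 N m, then climbed to about 0.26–0.28 N m at the stop. I estimate that as about 15 N on the mount, against the 25 N limit; the load was not measured directly.
- **Spanner back in its rest:** I released it at the pose I took it from. Both cameras show it upright with its foot flat.
- **Ring travel:** the line of holes turned from +25.0° to −7.4°, about 0.57 rad, which fits the given starting range of 0.45–0.60. My rough first estimate from a zoomed picture was 0.60, so the two differ by about 0.03 rad.
- **Surroundings:** the bystanders look undisturbed in the last pictures, and the gripper is open, clear and touching nothing.

No check failed.

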